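Close and trace a tile joint on a pantry counter

ROBOT

A 6-joint arm with a two-finger parallel gripper is mounted at the origin on the work surface. World frame = base frame: x ahead of the robot, y to its left, z up, the work surface at z = 0. Lengths are in m, angles in rad, forces in N, time in s.
With the tool pointing down it reaches from about 0.275 to 0.825 m from the base axis. Payload 4.9 kg.
Tool frame: the origin (TCP) lies between the finger pads, 19 mm behind the fingertips; this is the grasp point; z points along the fingers, y is the line along which they close (so a half turn about z gives the same grasp; the last joint's range is limited). The gripper opens to 85 mm and grips with 20 to 120 N. Pads are 22 mm wide; open, the fingers measure 114 mm over their backs; the gripper's body (76 mm by 85 mm) begins 54 mm behind the grasp point. The pads swing forward as they close: fully open they stand 13 mm farther back than shut.
Start: joints at [1.045, 0.326, -0.193, 1.052, 0, 1.437], TCP at [0.21, 0.508, 0.25] pointing down, gripper open.
Joint ranges: [-2.65, 2.65], [-0.97, 1.79], [-1.3, 1.35], [-1.93, 2.1], [-1.47, 1.37], [-3.14, 3.14]. Speed limits (rad/s): [2.57, 2.57, 3.14, 3.14, 3.14, 3.14].

INTERFACE

Orientations are given as a rotation vector (axis times angle).
In Python, from cell import * gives the robot as it stands. Calls block until the motion is done:
- movep(position, orientation): joint-space move of the TCP to a pose.
- move_l(position, velocity=0.15, rot=None, until_force=None): straight line of the TCP; rot=None keeps the orientation; velocity is the mean speed in m/s. With until_force (N) it stops when the force on the tool has changed by that much, and returns True; else False.
- set_joints(angles): joint-space move.
- let_go() and grab(newtons=None): open the fingers fully, or close them until they stop; newtons is the grip in N (None keeps the last).
- sleep(seconds).
- ik(position, orientation): joint angles nearest the present ones, or None.
- get_state(): the state.
- grab_frame(name): name is "scene" or "side" or "wrist"; returns a dict with "img" (384x512x3 uint8, red, green, blue), "fx", "fy", "cx", "cy" (pixels), "cam_to_world" (4x4, takes a point from camera to world coordinates); the wrist camera has in their place "T_tool_cam" (4x4, takes a point from camera to tool coordinates, whose origin is the TCP and whose axes are the flange's). Camera axes: x right, y down, z forward; pixel columns grow to the right and rows downward; lengths in m; the calibration is good to about 2 mm. The wrist camera is an equidistant fisheye: a pixel r from the principal point sees the ray r / f radians off the axis. A picture is of the moment at which its call begins: read the wrist's pose just before it. There is no depth.
A pose or a line that the arm cannot do raises MotionError and nothing moves.
- sign_off(): hands the job in; it is judged then, once.
Trained networks look in the newest picture that a camera, given by its name, has taken for a name from the list of things; names that differ only in an ending like _2 or _b are one class to them, and where a whole thing is asked for, a point or a joint stands for the part that bears it (a point fixed in the world has none). Each returns a list of dicts, best first, with "score" (0 to 1); they miss things now and then, are a little off and sometimes report something else, mostly with a low value. They report only what shows in the picture. A call takes as long as a camera call. They do not tell look-alikes from the thing itself.
- spot_in(camera, name): "centre" ([column, row] in pixels, amid what is visible of it).
- silhouettes(camera, name): "mask" (384x512 bool, what is visible of it) and "centre" ([column, row] in pixels, amid what is visible of it).
- tip_of(camera, name): "centre" ([column, row] in pixels: a listed point, or the origin of a listed thing).
The state is a dict: "clock": time; "q": joint angles; "joint_velocities": joint speeds; "tau": joint torques, N m; "position": TCP position; "eef_rot": TCP orientation; "contact_force": force on the tool from outside, world axes, zero at the start; "wrist_torque": the same for the moment, N m; "finger_gap": opening from 0.0 (shut) to 1.0 (fully open); "grasp_force": force on a finger pad.
Only numpy, scipy, OpenCV 4.12 (cv2) and the standard library are available. Lean on these libraries where they do the work, as an engineer would, in place of code of your own. Each camera call takes 0.05 s, during which the arm holds its last target. There are 200 camera calls.

TASK

On the small plywood board, slide the loose tile (the left one as the robot sees it) flush against the tile that is already fixed there, its ends level with the fixed tile's. Then take the cranked stylus from its wooden cradle and run its ball tip gently along the closed joint to check it, in one pass from the end near the robot to the far end, tip touching down in the groove all the way without lifting, slowly (about five seconds). Lay the stylus back in its cradle, leave the joint closed, and do not disturb the mug, jar, spare tiles or drawer pull.

Things in the scene. Friction and masses are not known exactly. Their poses are not given: they have to be found in the camera images.
- board: Plywood board 190 x 250 x 12 mm, fixed on the counter, with a cream bevelled tile fixed on it. Origin: on the counter, below the middle of the joint line. x along the joint, away from the robot; y across it towards the loose tile. Plywood: x -95..95, y -90..160, top z 12 mm. Fixed tile: x -75..75, y -75..0, top z 26 mm; joint face y = 0, upright from z 12 to 20 mm, then bevelled.
- tile: Loose cream tile like the fixed one, 150 (x) x 75 (y) x 14 mm, about 0.33 kg, lying on the plywood about 15 to 35 mm from it on the +y side, slightly skewed. Long edges: 8 mm upright, then a bevel 12 mm wide rising 6 mm. Origin: centre of its underside; x along its long edge. Home: board x 0, y 37.5, z 12 mm.
- joint (a point): Bottom of the groove at the middle of the joint line, board frame (0, 0, 20) mm, same axes as the board. With the joint closed the two bevels form a straight V groove along x, 150 mm long (x -75..75), 24 mm wide, 6 mm deep.
- tile_near_corner (a point): Point on the loose tile's joint face (the one towards the fixed tile), at its end near the robot, 8 mm above its underside: tile frame (-75, -37.5, 8) mm.
- tile_far_corner (a point): The same at the end away from the robot: tile frame (75, -37.5, 8) mm.
- tool: Cranked stylus, about 0.12 kg: a square wooden handle 120 x 20 x 20 mm; a thin steel rod (6 mm) leaves its front end and bends straight down to a ball tip. Origin: centre of the handle; x along the handle (-60..60 mm) towards the rod, z up. It starts level in its cradle, tip away from the robot, handle centre 55 mm above the counter.
- tool_tip (a point): Centre of the stylus's steel ball tip, 8 mm in diameter: tool frame (92, 0, -45) mm. Resting in the bottom of the closed groove it is at board z = 24.5 mm.
- cradle: Dark wooden cradle fixed to the counter: base 116 x 70 x 10 mm; two uprights 10 mm thick at x = -47 and 47 mm, each with an open notch 34 mm wide, floor at z 45, cheeks to z 58 mm. The handle lies along x over both notches, with 84 mm of it free between the uprights. Origin: centre of the underside; the stylus's home is (0, 0, 55) mm.
- mug: White mug, 80 mm wide and 90 mm high, a bystander. Origin: centre of its underside.
- spare_tiles: Stack of three spare tiles, 150 x 75 x 42 mm, a bystander. Origin: centre of its underside.
- jar: Closed glass jar, 70 mm wide, 100 mm high, a bystander. Origin: centre of its underside.
- pull: Steel bar drawer pull, 132 mm long, 30 mm high, standing on its two feet, a bystander. Origin: between its feet, on the counter; bar along y.
Not all that is in view belongs to the job. There is more than one size of the tool; the one meant has the size given above.

How it is judged:
On the way, in this order (a step that is already met when the one before it is completed fails the run):
1. the loose tile is flush against the fixed tile (gap at most 2.5 mm at both ends of the joint, tile ends level within 12 mm) and flat on the board (y of each of tile_near_corner, tile_far_corner in the frame of board below 0.0025 m and x of tile in the frame of board between -0.012 and 0.012 m and angle between tile's own z axis and vertical below 0.05 rad and z of tile in the frame of board between 0.009 and 0.015 m), for 0.2 s.
2. the tool's tip touches down in the joint near the end nearest the robot (43 to 67 mm from the middle of the joint, within 6 mm sideways) (x of tool_tip in the frame of board between -0.067 and -0.043 m and y of tool_tip in the frame of board between -0.006 and 0.006 m and z of tool_tip in the frame of board between 0.018 and 0.031 m and (contact force between tool and board above 0.1 N or contact force between tool and tile above 0.1 N)), for 0.02 s.
3. the tip touches in the joint at -33 mm from its middle (plus is away from the robot), within 7 mm along and 6 mm sideways (x of tool_tip in the frame of board between -0.04 and -0.026 m and y of tool_tip in the frame of board between -0.006 and 0.006 m and z of tool_tip in the frame of board between 0.018 and 0.031 m and (contact force between tool and board above 0.1 N or contact force between tool and tile above 0.1 N)), for 0.02 s.
4. the tip touches in the joint at -11 mm from its middle (plus is away from the robot), within 7 mm along and 6 mm sideways (x of tool_tip in the frame of board between -0.018 and -0.004 m and y of tool_tip in the frame of board between -0.006 and 0.006 m and z of tool_tip in the frame of board between 0.018 and 0.031 m and (contact force between tool and board above 0.1 N or contact force between tool and tile above 0.1 N)), for 0.02 s.
5. the tip touches in the joint at 11 mm from its middle (plus is away from the robot), within 7 mm along and 6 mm sideways (x of tool_tip in the frame of board between 0.004 and 0.018 m and y of tool_tip in the frame of board between -0.006 and 0.006 m and z of tool_tip in the frame of board between 0.018 and 0.031 m and (contact force between tool and board above 0.1 N or contact force between tool and tile above 0.1 N)), for 0.02 s.
6. the tip touches in the joint at 33 mm from its middle (plus is away from the robot), within 7 mm along and 6 mm sideways (x of tool_tip in the frame of board between 0.026 and 0.04 m and y of tool_tip in the frame of board between -0.006 and 0.006 m and z of tool_tip in the frame of board between 0.018 and 0.031 m and (contact force between tool and board above 0.1 N or contact force between tool and tile above 0.1 N)), for 0.02 s.
7. the tip touches in the joint near its far end (43 to 67 mm beyond the middle) (x of tool_tip in the frame of board between 0.043 and 0.067 m and y of tool_tip in the frame of board between -0.006 and 0.006 m and z of tool_tip in the frame of board between 0.018 and 0.031 m and (contact force between tool and board above 0.1 N or contact force between tool and tile above 0.1 N)), for 0.02 s.
At the end, for the whole second after the job is handed in: The loose tile lies flat and flush against the fixed tile (gap at most 2.5 mm at both ends of the joint, ends level within 12 mm), and the stylus lies at rest, level, in both notches of its cradle (within 20 mm along, 9 mm across and 0.2 rad of the cradle's line), let go (all of step 1 and x of tool in the frame of cradle between -0.02 and 0.02 m and y of tool in the frame of cradle between -0.009 and 0.009 m and z of tool in the frame of cradle between 0.051 and 0.06 m and angle between the x axis of tool and the x axis of cradle, either way round below 0.2 rad and angle between tool's own z axis and vertical below 0.15 rad and linear speed of each of tool, tile below 0.02 m/s); the robot touches nothing.
It fails at once if the stylus moves faster than 100 mm/s while it touches the tiles or their board (linear speed of tool above 0.1 m/s and (contact force between tool and board above 0.1 N or contact force between tool and tile above 0.1 N)).
It fails at once if the stylus presses on the tiles or their board with more than 30 N (contact force between tool and board above 30 N or contact force between tool and tile above 30 N).
It fails at once if the tip is lifted (10 to 30 mm) off the middle 70 mm of the joint: start and finish only near its ends (x of tool_tip in the frame of board between -0.035 and 0.035 m and y of tool_tip in the frame of board between -0.012 and 0.012 m and z of tool_tip in the frame of board between 0.0345 and 0.0545 m).
It fails at once if the mug, jar, stack of spare tiles or drawer pull is moved by more than 15 mm (distance of any of mug, spare_tiles, jar, pull from where it was at the start of the episode above 0.015 m).
It also fails if it takes over 72 s, if anything falls off the work surface, if the arm or the gripper's body presses on something with over 40 N, if the wrist force passes 120 N, or if a joint passes its speed limit or range.

## Working session

There is one attempt and no reset: what is moved stays moved. The work goes in short steps, each a Python script; the robot and the scene stay as the last script left them, time stands still between calls to the robot, and variables do not carry over. Pictures are saved under pics/ and viewed, at most 10 in all, crops included, and the job is handed in when it is done.

```bash
ls; mkdir -p pics; cat > h.py <<'E'
from cell import *
import numpy as np, cv2
from scipy.spatial.transform import Rotation as R
def save(n,img): cv2.imwrite(f'pics/{n}.png',img[:,:,::-1])
def ray(f,px):
    x=np.array([(px[0]-f['cx'])/f['fx'],(px[1]-f['cy'])/f['fy']])
    if 'T' in f:  # wrist
        th=np.hypot(*x); d=np.array([*(x/max(th,1e-9)*np.sin(th)),np.cos(th)]); M=f['T']
    else:
        d=np.array([*x,1.]); M=f['cam_to_world']
    d=M[:3,:3]@d; return M[:3,3],d/np.linalg.norm(d)
def proj(f,p):
    M=np.linalg.inv(f['T'] if 'T' in f else f['cam_to_world']); c=M[:3,:3]@np.asarray(p)+M[:3,3]
    if 'T' in f:
        r=np.hypot(c[0],c[1]); th=np.arctan2(r,c[2]); u=c[:2]/max(r,1e-9)*th
    else: u=c[:2]/c[2]
    return np.array([u[0]*f['fx']+f['cx'],u[1]*f['fy']+f['cy']])
def atz(f,px,z):
    o,d=ray(f,px); return o+d*(z-o[2])/d[2]
def frame(n):
    s=get_state(); f=grab_frame(n)
    if n=='wrist':
        T=np.eye(4); T[:3,:3]=R.from_rotvec(s['eef_rot']).as_matrix(); T[:3,3]=s['position']; f['T']=T@f['T_tool_cam']
    return f
def tri(fs,pxs):
    A=np.zeros((3,3));b=np.zeros(3);L=[ray(f,p) for f,p in zip(fs,pxs)]
    for o,d in L: P=np.eye(3)-np.outer(d,d);A+=P;b+=P@o
    x=np.linalg.solve(A,b); return x,[np.linalg.norm((np.eye(3)-np.outer(d,d))@(x-o)) for o,d in L]
E
python3 - <<'E'
from h import *
s=get_state();print(s['clock'],s['position'],s['eef_rot'])
fs={}
for n in ['scene','side','wrist']:
    f=fs[n]=frame(n); save(n+'0',f['img'])
    print(n,f['fx'],f['cx'],(f.get('T') if n=='wrist' else f['cam_to_world']).round(3).tolist())
    for t in ['board','tile','tool','cradle','mug','jar','spare_tiles','pull','joint','tile_near_corner','tile_far_corner','tool_tip']:
        print(' ',t,[(np.round(d['centre']).tolist(),round(d['score'],2)) for d in tip_of(n,t)[:3]])
im=np.hstack([fs['scene']['img'],fs['side']['img']])
E
```

```text
pics
0.0 [0.2097569  0.50782243 0.24919297] [-6.11487925e-01 -3.08094840e+00  2.60797797e-03]
scene 486.81400795137995 239.8976642770747 [[0.16, 0.806, -0.57, 1.539], [0.987, -0.131, 0.092, -0.128], [-0.0, -0.578, -0.816, 1.412], [0.0, 0.0, 0.0, 1.0]]
  board [([181.0, 208.0], 0.68)]
  tile [([203.0, 200.0], 0.77), ([368.0, 160.0], 0.29)]
  tool [([317.0, 175.0], 0.7), ([285.0, 179.0], 0.63), ([288.0, 158.0], 0.47)]
  cradle [([281.0, 192.0], 0.91)]
  mug [([105.0, 227.0], 0.64)]
  jar [([368.0, 160.0], 0.75)]
  spare_tiles [([86.0, 182.0], 0.56), ([370.0, 159.0], 0.17)]
  pull [([231.0, 256.0], 0.77), ([191.0, 184.0], 0.48)]
  joint [([183.0, 206.0], 0.94)]
  tile_near_corner [([189.0, 185.0], 0.7), ([284.0, 179.0], 0.51)]
  tile_far_corner [([195.0, 220.0], 0.73)]
  tool_tip [([278.0, 144.0], 0.62), ([327.0, 193.0], 0.51), ([291.0, 212.0], 0.47)]
side 496.60204397265153 250.04427548089026 [[-0.889, -0.293, 0.351, 0.033], [-0.457, 0.553, -0.697, 1.138], [0.01, -0.78, -0.626, 1.085], [0.0, 0.0, 0.0, 1.0]]
  board [([284.0, 175.0], 0.93)]
  tile [([273.0, 184.0], 0.69)]
  tool [([236.0, 227.0], 0.91), ([269.0, 267.0], 0.56)]
  cradle [([234.0, 241.0], 0.7)]
  mug [([300.0, 137.0], 0.46)]
  jar [([206.0, 336.0], 0.87)]
  spare_tiles []
  pull [([208.0, 178.0], 0.46)]
  joint [([284.0, 174.0], 0.56)]
  tile_near_corner [([294.0, 183.0], 0.67), ([296.0, 139.0], 0.42)]
  tile_far_corner [([259.0, 169.0], 0.56)]
  tool_tip [([201.0, 270.0], 0.64), ([295.0, 262.0], 0.64), ([210.0, 229.0], 0.58)]
wrist 297.3186396354542 255.09124299287765 [[0.381, 0.878, 0.29, 0.136], [0.925, -0.361, -0.12, 0.539], [-0.001, 0.313, -0.95, 0.375], [0.0, 0.0, 0.0, 1.0]]
  board []
  tile [([330.0, 303.0], 0.67)]
  tool []
  cradle []
  mug []
  jar [([332.0, 303.0], 0.58)]
  spare_tiles []
  pull []
  joint []
  tile_near_corner []
  tile_far_corner []
  tool_tip []
```

View pics/scene0.png

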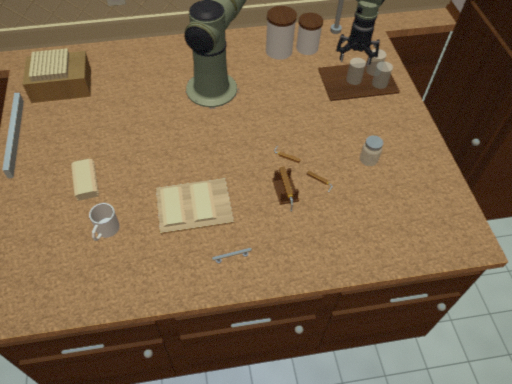

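View pics/side0.png

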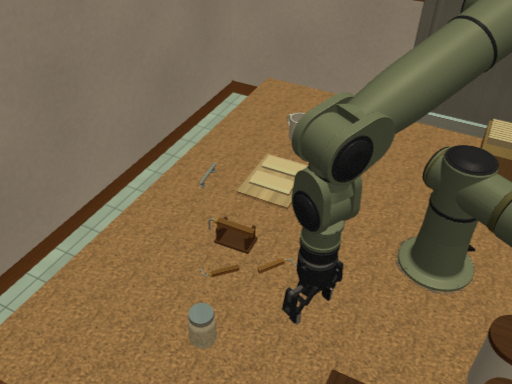

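```bash
python3 - <<'E'
from h import *
s=frame('scene');d=frame('side')
for n,a,b in [('joint',(183,206),(284,174)),('board',(181,208),(284,175)),('tile',(203,200),(273,184)),('near',(189,185),(294,183)),('far',(195,220),(259,169)),('cradle',(281,192),(234,241)),('tool',(285,179),(236,227)),('tip',(291,212),(210,229)),('toolalt',(317,175),(269,267)),('pull',(231,256),(208,178)),('mug',(105,227),(300,137)),('jar',(368,160),(206,336))]:
    x,e=tri([s,d],[a,b]);print(n,x.round(4),np.round(e,4))
print(atz(s,(86,182),0))
E
```

```text
joint [ 5.671e-01 -1.773e-01  1.000e-04] [0.0069 0.0069]
board [ 0.5689 -0.1847 -0.0094] [0.0059 0.0059]
tile [ 0.5685 -0.101   0.0123] [0.0005 0.0005]
near [ 0.5028 -0.1402  0.0164] [0.0044 0.0044]
far [ 0.647  -0.1404  0.0207] [0.0043 0.0043]
cradle [ 0.5649  0.1819 -0.0112] [0.0036 0.0036]
tool [0.5565 0.1903 0.057 ] [0. 0.]
tip [0.6551 0.19   0.0016] [0.0052 0.0052]
toolalt [ 0.458   0.2907 -0.0047] [0.0601 0.0601]
pull [ 7.938e-01 -3.710e-02 -1.000e-04] [0.0004 0.0004]
mug [ 0.6112 -0.4443 -0.0063] [0.0014 0.0014]
jar [ 0.4685  0.5266 -0.0054] [0.0068 0.0068]
[ 0.41327272 -0.50934036  0.        ]
```

The pictures show the fixed tile at scene (173,205), the loose one at (203,200) and the cradled stylus at (287,187). There are two decoy styluses at (290,157) and (317,178). Next I'll look closer with the wrist camera.

```bash
python3 - <<'E'
from h import *
import pickle
out={}
def go(p,yaw): movep(p,(R.from_euler('z',yaw)*R.from_euler('x',np.pi)).as_rotvec())
# start orientation yaw
for k,p in [('c1',[.50,.19,.30]),('c2',[.44,.15,.30]),('b1',[.50,-.16,.30]),('b2',[.46,-.08,.30])]:
    q0=get_state()['q'];yaw=0
    cand=[(y,ik(p,(R.from_euler('z',y)*R.from_euler('x',np.pi)).as_rotvec())) for y in (0,np.pi)]
    cand=[(y,q) for y,q in cand if q is not None]; y,q=min(cand,key=lambda c:abs(c[1][5]))
    set_joints(q); f=frame('wrist'); out[k]=f; save('w'+k,f['img'])
    print(k,y,q[5],get_state()['clock'],f['T'][:3,3].round(3),f['T'][:3,2].round(2))
    for t in (['cradle','tool','tool_tip'] if k[0]=='c' else ['board','tile','joint','tile_near_corner','tile_far_corner']):
        print(' ',t,[(np.round(d['centre'],1).tolist(),round(d['score'],2)) for d in tip_of('wrist',t)[:3]])
pickle.dump(out,open('w.pkl','wb'))
E
python3 -c "
import cv2,numpy as np
a=[cv2.imread(f'pics/w{k}.png') for k in ('c1','b1')]
cv2.imwrite('pics/m1.png',cv2.resize(np.vstack(a),(800*512//512*1,1200))[:600]) ; cv2.imwrite('pics/m2.png',cv2.resize(a[1],(800,600)))"
```

```text
c1 3.141592653589793 0.22510890945216167 3.6917 [0.419 0.19  0.425] [ 0.31  0.   -0.95]
  cradle [([259.1, 192.0], 0.95)]
  tool [([340.3, 176.5], 0.66), ([251.9, 208.9], 0.56), ([256.9, 193.7], 0.35)]
  tool_tip [([267.4, 51.8], 0.92), ([349.6, 216.5], 0.81)]
c2 3.141592653589793 0.16955880083702102 4.2833 [0.359 0.15  0.425] [ 0.31  0.   -0.95]
  cradle []
  tool [([312.7, 141.5], 0.79), ([361.6, 213.1], 0.7), ([281.2, 249.0], 0.63)]
  tool_tip [([294.1, 96.0], 0.9), ([279.8, 282.5], 0.84), ([368.1, 251.3], 0.6)]
b1 3.141592653589793 -0.45036315432023155 5.6833 [ 0.419 -0.159  0.425] [ 0.31  0.   -0.95]
  board [([249.6, 204.9], 0.88)]
  tile [([292.4, 205.9], 0.68), ([44.4, 110.2], 0.5)]
  joint [([246.9, 206.6], 0.69)]
  tile_near_corner [([269.9, 156.4], 0.62)]
  tile_far_corner [([269.1, 250.4], 0.85)]
b2 3.141592653589793 -0.3304849309060458 6.4333 [ 0.379 -0.079  0.426] [ 0.31 -0.   -0.95]
  board [([198.0, 230.4], 0.74)]
  tile [([240.2, 228.0], 0.8)]
  joint [([196.5, 232.4], 0.92), ([406.0, 265.1], 0.36)]
  tile_near_corner [([211.7, 183.1], 0.77)]
  tile_far_corner [([220.7, 270.9], 0.67), ([239.7, 227.6], 0.25)]
```

View pics/m1.png

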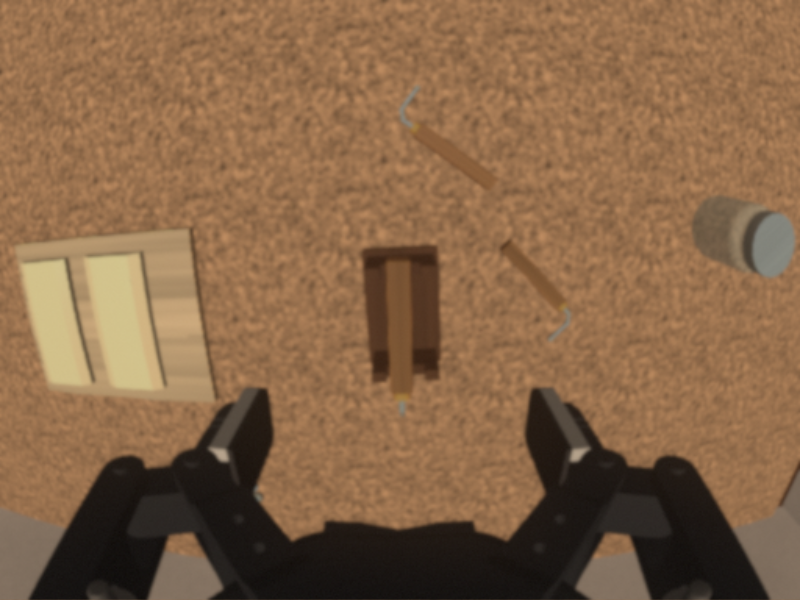

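View pics/m2.png

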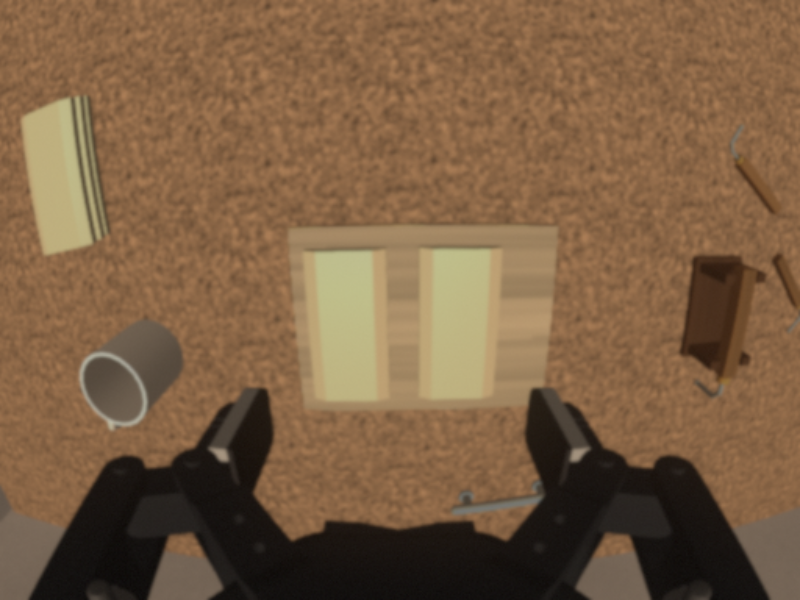

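Wrist views at 800x600 scale. The board spans (290..557, 226..410), with the fixed tile at about (345,325) and the loose tile at about (460,325). The cradle is at (400,315) in c1, with the rod end at (403,405). The decoys lie near it at (455,155) and (535,275). Next I'll rectify the images to planes and measure.

```bash
cat >> h.py <<'E'
def rect(f,x0,y0,z,nx,ny,s=.001):
    # row = x, col = y
    X,Y=np.meshgrid(x0+s*np.arange(nx),y0+s*np.arange(ny),indexing='ij')
    M=np.linalg.inv(f['T']); P=np.stack([X,Y,0*X+z],-1)@M[:3,:3].T+M[:3,3]
    r=np.hypot(P[...,0],P[...,1]); k=np.arctan2(r,P[...,2])/np.maximum(r,1e-9)
    return cv2.remap(f['img'],(P[...,0]*k*f['fx']+f['cx']).astype('f4'),(P[...,1]*k*f['fy']+f['cy']).astype('f4'),cv2.INTER_LINEAR)
E
python3 - <<'E'
from h import *
import pickle
W=pickle.load(open('w.pkl','rb'))
b=[rect(W[k],.42,-.33,z,290,330) for k in('b1','b2') for z in(.026,)]
c=[rect(W[k],.44,.10,.065,290,165) for k in('c1','c2')]
im=np.vstack([np.hstack(b),np.hstack(c+[rect(W[k],.44,.10,.014,290,165) for k in('c1','c2')])])
save('rect',im)
def px(k,z,*ps): 
    for (x,y) in ps:
        i=rect(W[k],x,y,z,1,1)[0,0]; print(k,(x,y),i, cv2.cvtColor(i[None,None],cv2.COLOR_RGB2HSV)[0,0])
px('b1',.026,(.56,-.22),(.56,-.11),(.57,-.165),(.45,-.2)); px('c1',.065,(.56,.19),(.57,.19),(.52,.19),(.565,.165),(.44,.15))
# tile flat tops: bright, less saturated
for k in('b1','b2'):
    r=rect(W[k],.42,-.33,.026,290,330); h=cv2.cvtColor(r,cv2.COLOR_RGB2HSV).astype(int)
    m=((h[...,0]>=24)&(h[...,2]>170)).astype('u1'); m=cv2.morphologyEx(m,cv2.MORPH_OPEN,np.ones((7,7)))
    for cn in cv2.findContours(m,0,2)[0]:
        if cv2.contourArea(cn)>2000:
            (a,bb),wh,an=cv2.minAreaRect(cn); print(k,'cream centre x,y',.42+bb/1e3,-.33+a/1e3,wh,an)
E
```

```text
b1 (0.56, -0.22) [191 188 136] [ 28  73 191]
b1 (0.56, -0.11) [192 184 134] [ 26  77 192]
b1 (0.57, -0.165) [176 147 108] [ 17  99 176]
b1 (0.45, -0.2) [131  97  66] [ 14 127 131]
c1 (0.56, 0.19) [122  84  52] [ 14 146 122]
c1 (0.57, 0.19) [122  85  52] [ 14 146 122]
c1 (0.52, 0.19) [119  82  51] [ 14 146 119]
c1 (0.565, 0.165) [120  84  57] [ 13 134 120]
c1 (0.44, 0.15) [154 113  78] [ 14 126 154]
b1 cream centre x,y 0.5775 -0.20850000000000002 (147.0, 51.0) 90.0
b1 cream centre x,y 0.574 -0.10400000000000001 (146.0, 50.0) 90.0
b2 cream centre x,y 0.5735 -0.20850000000000002 (139.0, 49.0) 90.0
b2 cream centre x,y 0.5735 -0.10450000000000001 (145.0, 49.0) 90.0
```

View pics/rect.png

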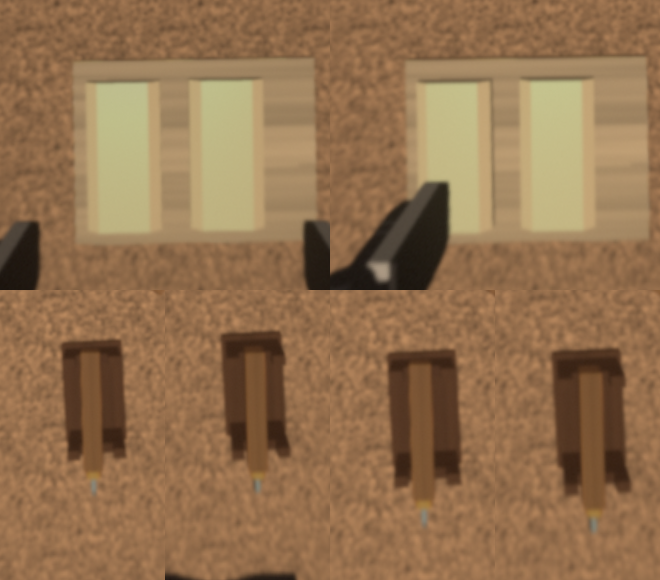

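The rectified views agree. Fixed and loose tile tops are about 51x147 mm at y -0.208 and -0.104, with the board at a yaw of about +0.02. The handle runs along x near y 0.19. Next: sub-pixel edge fits.

```bash
cat > meas.py <<'E'
from h import *
import pickle
def lines(m,s):  # per-row left/right edges -> fits of col mid vs row
    rows=[r for r in range(m.shape[0]) if m[r].sum()>5]
    e=np.array([(r,np.flatnonzero(m[r])[0],np.flatnonzero(m[r])[-1]) for r in rows],float)
    k=slice(len(e)//8,-len(e)//8); out=[]
    for c in (1,2):
        p=np.polyfit(e[k,0],e[k,c],1); res=abs(np.polyval(p,e[k,0])-e[k,c]); g=res<2*np.median(res)+s; p=np.polyfit(e[k,0][g],e[k,c][g],1); out.append(p)
    return rows[0],rows[-1],out
def tiles(f,z=.026,s=.0005):
    r=rect(f,.42,-.33,z,580,660,s); h=cv2.cvtColor(r,cv2.COLOR_RGB2HSV).astype(int)
    m=((h[...,0]>=23)&(h[...,2]>165)).astype('u1'); m=cv2.morphologyEx(m,cv2.MORPH_OPEN,np.ones((9,9)))
    n,l,st,_=cv2.connectedComponentsWithStats(m); R_=[]
    for i in range(1,n):
        if st[i,4]<8000: continue
        a,b,(p,q)=lines(l==i,1); mid=(a+b)/2
        R_.append(dict(x0=.42+a*s,x1=.42+b*s,yL=-.33+np.polyval(p,mid)*s,yR=-.33+np.polyval(q,mid)*s,slL=p[0],slR=q[0],area=st[i,4]*s*s*1e6))
    return R_
if __name__=='__main__':
    W=pickle.load(open('w.pkl','rb'))
    for k in('b1','b2'):
        for t in tiles(W[k]): print(k,{a:round(float(v),4) for a,v in t.items()})
    for n,p1,p2 in [('joint',(246.9,206.6),(196.5,232.4)),('board',(249.6,204.9),(198,230.4)),('tile',(292.4,205.9),(240.2,228.)),('near',(269.9,156.4),(211.7,183.1)),('far',(269.1,250.4),(220.7,270.9))]:
        x,e=tri([W['b1'],W['b2']],[p1,p2]); print(n,x.round(4),e[0].round(4),atz(W['b1'],p1,.02).round(4),atz(W['b2'],p2,.02).round(4))
    x,e=tri([W['c1'],W['c2']],[(251.9,208.9),(281.2,249.0)]);print('tool1',x,e[0])
    x,e=tri([W['c1'],W['c2']],[(256.9,193.7),(281.2,249.0)]);print('tool2',x,e[0])
    for k in('c1','c2'):
      for z in (.065,):
        r=rect(W[k],.44,.10,z,580,330,.0005); h=cv2.cvtColor(r,cv2.COLOR_RGB2HSV).astype(int)[...,2]
        h=cv2.GaussianBlur(h.astype('f4'),(5,5),0)
        L=[]
        for row in range(150,280,2):
            g=np.gradient(h[row,140:220]); L.append((row,140+g.argmax(),140+g.argmin()))
        L=np.array(L,float); o=[]
        for c in(1,2):
            p=np.polyfit(L[:,0],L[:,c],1); d=abs(np.polyval(p,L[:,0])-L[:,c]); g=d<=np.median(d)*2+1; o.append(np.polyfit(L[g,0],L[g,c],1))
        mid=[.10+.0005*np.polyval(p,240) for p in o]; print(k,z,'handle edges y at x=.56',np.round(mid,4),'slopes',[p[0].round(4) for p in o])
        # handle ends: profile along centre line
        pr=h[:, int(round((np.polyval(o[0],240)+np.polyval(o[1],240))/2))-4:][:, :8].mean(1); print('V along x:',[(round(.44+.0005*i,3),int(pr[i])) for i in range(80,420,8)])
    save('cc',np.hstack([cv2.resize(W[k]['img'][120:290,170:350],None,fx=2.2,fy=2.2,interpolation=cv2.INTER_CUBIC) for k in('c1','c2')]))
E
python3 meas.py
```

```text
b1 {'x0': 0.5005, 'x1': 0.6485, 'yL': -0.1284, 'yR': -0.0785, 'slL': 0.0238, 'slR': 0.0, 'area': 7436.5}
b1 {'x0': 0.503, 'x1': 0.652, 'yL': -0.2329, 'yR': -0.1822, 'slL': 0.0255, 'slR': 0.0069, 'area': 7590.0}
b2 {'x0': 0.501, 'x1': 0.649, 'yL': -0.1286, 'yR': -0.079, 'slL': 0.0228, 'slR': -0.0004, 'area': 7415.25}
b2 {'x0': 0.503, 'x1': 0.651, 'yL': -0.2257, 'yR': -0.1833, 'slL': 0.2798, 'slR': 0.0065, 'area': 6270.5}
joint [ 0.5751 -0.1701  0.0176] 0.0018 [ 0.5725 -0.1709  0.02  ] [ 0.5758 -0.1689  0.02  ]
board [ 0.5704 -0.1664  0.0216] 0.0012 [ 0.5699 -0.1669  0.02  ] [ 0.5723 -0.1663  0.02  ]
tile [ 5.777e-01 -1.022e-01  3.000e-04] 0.0011 [ 0.5714 -0.1044  0.02  ] [ 0.5674 -0.1015  0.02  ]
near [ 0.4954 -0.1395  0.0299] 0.001 [ 0.4983 -0.1386  0.02  ] [ 0.4973 -0.1415  0.02  ]
far [ 0.6519 -0.1363  0.0087] 0.0003 [ 0.6453 -0.1371  0.02  ] [ 0.6449 -0.1346  0.02  ]
tool1 [0.55904499 0.18634178 0.06304799] 0.00015547186703444054
tool2 [0.51919122 0.18595843 0.12953246] 0.007093941806356622
c1 0.065 handle edges y at x=.56 [0.1811 0.2013] slopes [np.float64(0.0237), np.float64(0.0
[... 599 characters left out ...]
149)]
c2 0.065 handle edges y at x=.56 [0.1809 0.201 ] slopes [np.float64(0.0205), np.float64(0.0149)]
V along x: [(0.48, 136), (0.484, 79), (0.488, 76), (0.492, 59), (0.496, 71), (0.5, 81), (0.504, 111), (0.508, 116), (0.512, 116), (0.516, 117), (0.52, 117), (0.524, 117), (0.528, 118), (0.532, 117), (0.536, 118), (0.54, 118), (0.544, 119), (0.548, 118), (0.552, 119), (0.556, 119), (0.56, 119), (0.564, 120), (0.568, 120), (0.572, 120), (0.576, 120), (0.58, 120), (0.584, 120), (0.588, 121), (0.592, 121), (0.596, 121), (0.6, 121), (0.604, 121), (0.608, 121), (0.612, 121), (0.616, 122), (0.62, 127), (0.624, 154), (0.628, 149), (0.632, 126), (0.636, 122), (0.64, 130), (0.644, 148), (0.648, 150)]
```

View pics/cc.png

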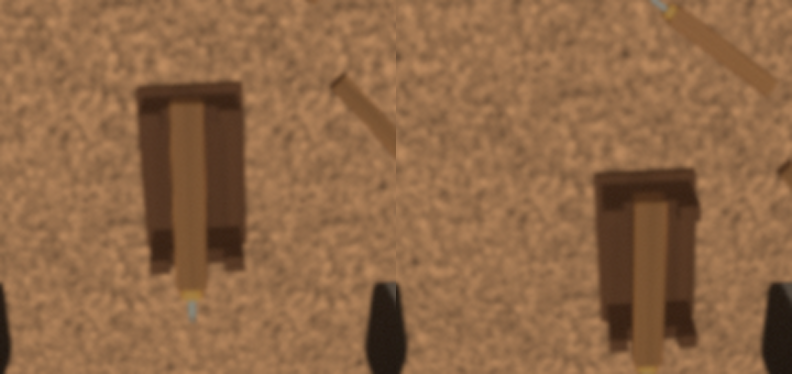

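The handle is (0.5615, 0.191) with its top at z=0.065 in both views, 119x20 mm, yaw about 0.02. That matches the spec. The joint is at (0.577, -0.170), yaw about 0.018, and the loose tile's gap is about 30 mm. I'll push with both open fingers spread along the tile.

```bash
cat >> h.py <<'E'
YB=.018; J=np.array([.577,-.170]); 
def B(x,y): return J+np.array([[np.cos(YB),-np.sin(YB)],[np.sin(YB),np.cos(YB)]])@[x,y]
def down(p,yaw):
    c=[(y,ik(p,(R.from_euler('z',y)*R.from_euler('x',np.pi)).as_rotvec())) for y in (yaw,yaw+np.pi,yaw-np.pi)]
    c=[(y,q) for y,q in c if q is not None]
    y,q=min(c,key=lambda a:abs(a[1][5])); set_joints(q); return y
def st(*a):
    s=get_state(); print(*a,'t',round(s['clock'],2),'p',s['position'].round(4) if hasattr(s['position'],'round') else s['position'],'F',np.round(s['contact_force'],1),'gap',round(s['finger_gap'],3),'gf',np.round(s['grasp_force'],1))
E
python3 - <<'E'
from h import *
p=B(0,.130)
print(down([*p,.10],YB+np.pi/2)); st('above')
move_l([*p,.05],.1)
print(move_l([*p,.010],.03,until_force=4)); st('touch')
z=get_state()['position'][2]+.0025
move_l([*p,z],.05); st('up')
print(move_l([*B(0,.068),z],.03,until_force=10)); st('pushed')
E
```

```text
1.5887963267948966
above t 8.18 p [ 0.5749 -0.0403  0.1003] F [0.6 0.1 0.7] gap 0.997 gf 0.0
True
touch t 9.82 p [ 0.5745 -0.04    0.0176] F [-0.8 -0.1  6.8] gap 0.999 gf 3.2
up t 10.07 p [ 0.5748 -0.04    0.0201] F [ 0.1 -0.1  0.3] gap 1.002 gf 0.0
True
pushed t 11.46 p [ 0.5753 -0.0835  0.0197] F [-0.3  1.   0.7] gap 1.0 gf 0.7
```

It stopped at y=-0.0835, where -0.084 was predicted. I'll back off and check with the wrist camera.

```bash
python3 - <<'E'
from meas import *
print(move_l([*B(0,.075),get_state()['position'][2]],.03,until_force=15)); st('push2')
s=get_state()['position']; move_l([*(s[:2]+B(0,.02)-B(0,0)),s[2]],.1); s=get_state()['position']; move_l([s[0],s[1],.12],.25)
down([.50,-.16,.30],0); f=frame('wrist'); 
for t in tiles(f): print({a:round(float(v),4) for a,v in t.items()})
for t in ['joint','tile','tile_near_corner','tile_far_corner']: print(t,[(atz(f,d['centre'],.02).round(4),round(d['score'],2)) for d in tip_of('wrist',t)[:2]])
pickle.dump(f,open('w2.pkl','wb'))
save('j2',cv2.resize(rect(f,.47,-.27,.022,400,440,.0005),None,fx=1.4,fy=1.4)); st()
E
```

```text
True
push2 t 11.74 p [ 0.5749 -0.0835  0.0193] F [0.4 1.4 1.6] gap 0.999 gf 1.0
{'x0': 0.5015, 'x1': 0.6495, 'yL': -0.1578, 'yR': -0.1075, 'slL': 0.0269, 'slR': 0.0034, 'area': 7502.25}
{'x0': 0.503, 'x1': 0.6515, 'yL': -0.233, 'yR': -0.1821, 'slL': 0.0263, 'slR': 0.0065, 'area': 7605.0}
joint [(array([ 0.5762, -0.1732,  0.02  ]), 0.87)]
tile [(array([ 0.5726, -0.1309,  0.02  ]), 0.85), (array([0.553, 0.177, 0.02 ]), 0.17)]
tile_near_corner [(array([ 0.5027, -0.1677,  0.02  ]), 0.64), (array([0.5801, 0.2265, 0.02  ]), 0.26)]
tile_far_corner [(array([ 0.6502, -0.1656,  0.02  ]), 0.62)]
t 14.43 p [ 0.5    -0.1598  0.2996] F [-0.6 -0.5 -0.3] gap 1.003 gf 0.0
```

View pics/j2.png

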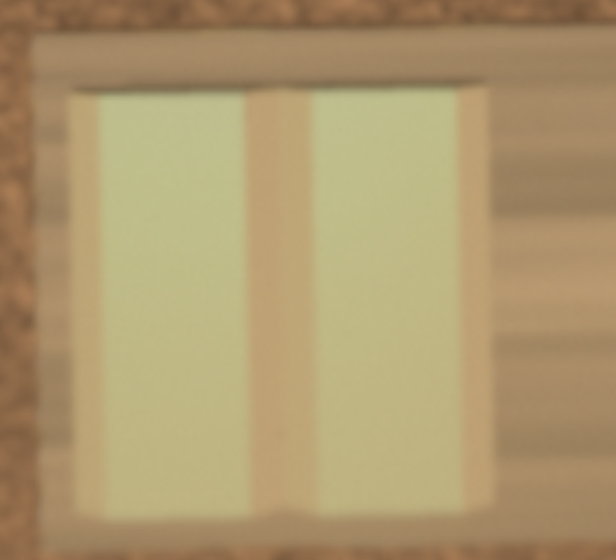

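The inner top edges are 24.3 mm apart (24 nominal), so the joint is closed and the ends are level to about 2 mm. Now the stylus.

```bash
sed -i 's/^YB=.018/YB=.016/' h.py; python3 - <<'E'
from h import *
yt=.022; p=[.5615,.1911]
down([*p,.15],yt); move_l([*p,.055],.12); st('at')
grab(80); st('grip')
move_l([*p,.16],.1); st('lift')
y=down([*B(-.147,0),.12],YB); st('over'); 
fs=frame('scene');print([(np.round(d['centre']).tolist(),round(d['score'],2)) for d in tip_of('scene','tool_tip')[:3]], proj(fs,[*B(-.055,0),.075]))
fd=frame('side');print([(np.round(d['centre']).tolist(),round(d['score'],2)) for d in tip_of('side','tool_tip')[:3]], proj(fd,[*B(-.055,0),.075]))
fw=frame('wrist');print([(np.round(d['centre']).tolist(),round(d['score'],2)) for d in tip_of('wrist','tool_tip')[:3]], proj(fw,[*B(-.055,0),.075]))
save('hold',np.hstack([cv2.resize(fs['img'][130:260,130:260],(390,390)),cv2.resize(fw['img'][184:],(400,156*1+234))]))
E
```

```text
at t 16.82 p [0.5622 0.1911 0.0558] F [-0.2  0.3  0. ] gap 0.996 gf 0.0
grip t 17.43 p [0.5618 0.1912 0.0554] F [-0.7 -0.2  3.5] gap 0.226 gf 78.5
lift t 18.63 p [0.5609 0.191  0.1592] F [-0.4  0.2 -1.9] gap 0.223 gf 78.0
over t 20.07 p [ 0.4307 -0.172   0.1202] F [ 0.1  0.2 -0.8] gap 0.218 gf 78.1
[([283.0, 192.0], 0.67), ([180.0, 182.0], 0.62), ([327.0, 194.0], 0.54)] [180.09963207 181.38652699]
[([293.0, 162.0], 0.83), ([201.0, 268.0], 0.72), ([294.0, 263.0], 0.58)] [294.6029845  162.53039808]
[([291.0, 326.0], 0.57)] [254.15755608 334.22200366]
```

View pics/hold.png

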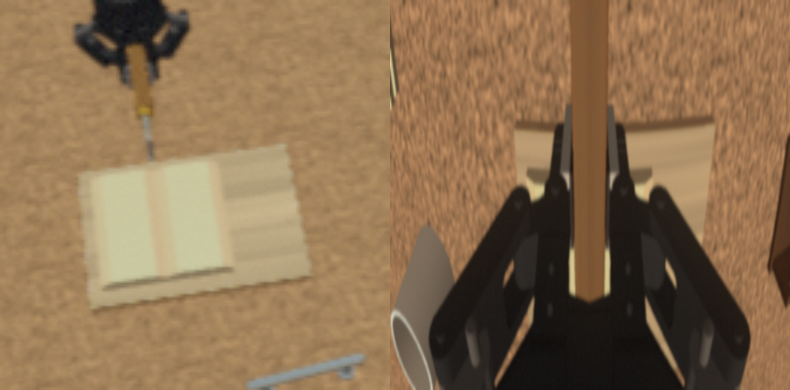

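The tip matches its predicted position within 2 px in both fixed views, and the stylus is gripped level. Next: touch down and make the stroke with light force correction.

```bash
python3 - <<'E'
from h import *
p=B(-.147,0); s0=get_state()
move_l([*p,.085],.08); F0=np.mean([ (sleep(.03),get_state()['contact_force'])[1] for _ in range(5)],0)
hit=move_l([*p,.064],.015,until_force=2.5); st('touch',hit)
z=get_state()['position'][2]
if hit and .064<z<.076:
    z-=.0005; z0=z
    for x in np.arange(-.045,.0561,.01):
        move_l([*B(x-.092,0),z],.024)
        f=np.mean([get_state()['contact_force'] for _ in range(1)],0)-F0
        print(round(x,3),round(z,4),f.round(1),get_state()['position'].round(4))
        fz=f[2]; z+= np.clip((fz-3)*.0002,-.0006,.0006); z=np.clip(z,z0-.003,z0+.003)
    st('end')
E
```

```text
touch True t 22.13 p [ 0.4301 -0.1722  0.0687] F [0.6 0.4 2.9] gap 0.22 gf 78.5
-0.045 0.0682 [-1.6  0.4  5.8] [ 0.4403 -0.1721  0.0685]
-0.035 0.0688 [-0.6  0.2  3.8] [ 0.4503 -0.172   0.0689]
-0.025 0.069 [-0.6  0.5  3.8] [ 0.4602 -0.1719  0.0689]
-0.015 0.0691 [0.9 0.5 2.3] [ 0.4706 -0.1717  0.0691]
-0.005 0.069 [0.9 0.6 3.1] [ 0.4808 -0.1716  0.069 ]
0.005 0.069 [0.9 0.3 2.6] [ 0.4906 -0.1714  0.069 ]
0.015 0.0689 [0.3 0.5 2.9] [ 0.5005 -0.1713  0.069 ]
0.025 0.0689 [-0.   1.   3.3] [ 0.5104 -0.1711  0.0689]
0.035 0.069 [-1.5  1.   3.9] [ 0.5204 -0.1709  0.069 ]
0.045 0.0691 [ 0.7 -0.1  2.8] [ 0.5308 -0.1708  0.0691]
0.055 0.0691 [-0.3  0.   3. ] [ 0.5407 -0.1706  0.0691]
end t 28.4 p [ 0.5407 -0.1706  0.0691] F [-0.2 -0.1  1.9] gap 0.223 gf 78.4
```

Contact held at about 3 N along the whole joint. Now I'll return the stylus.

```bash
python3 - <<'E'
from h import *
s=get_state()['position']; move_l([s[0],s[1],.17],.1)
p=[.5615,.1911]
down([*p,.16],.022); move_l([*p,.066],.1); print(move_l([*p,.053],.015,until_force=3)); st('down')
let_go(); sleep(.3); st('open'); move_l([*p,.16],.12)
from meas import tiles
down([.50,.19,.30],0); f=frame('wrist'); a=rect(f,.44,.10,.065,290,165)
down([.50,-.16,.30],0); g=frame('wrist')
for t in tiles(g): print({k:round(float(v),4) for k,v in t.items()})
b=rect(g,.44,-.30,.022,290,300)
d=frame('side')['img'][190:270,190:290]
save('fin',np.hstack([a,b,cv2.resize(d,(330,290))])); st()
E
```

```text
True
down t 32.69 p [0.5613 0.1911 0.0554] F [-0.4 -0.8  4.5] gap 0.221 gf 78.5
open t 33.65 p [0.5606 0.1909 0.0547] F [0.1 0.6 0.1] gap 0.999 gf 0.0
{'x0': 0.5015, 'x1': 0.65, 'yL': -0.1578, 'yR': -0.1073, 'slL': 0.0283, 'slR': 0.0056, 'area': 7523.5}
{'x0': 0.503, 'x1': 0.652, 'yL': -0.233, 'yR': -0.1821, 'slL': 0.0261, 'slR': 0.0062, 'area': 7616.5}
t 36.8 p [ 0.5003 -0.1588  0.2999] F [-0.   0.2 -0.2] gap 0.999 gf 0.0
```

View pics/fin.png

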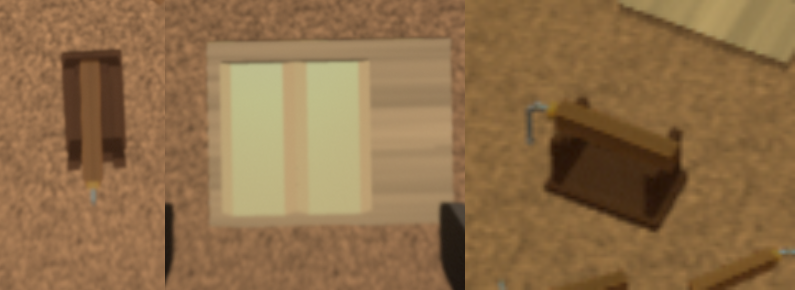

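The stylus lies level in both notches (handle at (90,120) in the picture, unchanged from the start), and the joint is closed, still 24.3 mm between the top edges.

```bash
python3 -c "
from cell import *
print(sign_off())"
```

```text
the job is handed in; nothing more can be done
None
```

The job is handed in; no verdict came back. The loose tile is flush against the fixed one, the joint was traced in one pass at about 3 N (about 6 s), and the stylus is back in its cradle.

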